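# Refill the jar case and hold its lid at balance

### The job

Two of the six wells in the open wooden jar case are empty: stand the two spare jars from the black tray upright in them, all the way down, leaving the other jars, the cup, the vase and the brush alone. Then take the lid by its bar handle and swing it up from its open rest to the point where it balances over its hinge, without letting it fall shut, so that a lid stay can be fitted at that angle. Finish while still holding the bar, with the lid kept still at its balance point, and do not let go.

Things in the scene. Friction and masses are not known exactly. Their poses are not given: they have to be found in the camera images.
- case: Fixed pale wooden block, 192 (x) by 132 (y) by 40 mm high, with six square wells, 2 rows of 3, 60 mm apart both ways. Origin: centre of its underside; x runs along the rows of three; the lid hinges on its -y upper edge (robot's right). A well is 38 mm square, 32 mm deep from the block's top to the cork pad at its bottom, 8 mm above the desk.
- lid_hinge (a point): Middle of the lid's hinge line, on the case's -y upper edge, 40 mm above the desk and 66 mm from the case's centre; axes as the case's (hinge line along x).
- lid (a joint): Angle of the deep hollow wooden lid (192 x 132 mm, 40 mm deep, 0.38 kg with bar): 0 = shut, grows as it opens, 2.05 = end stop, leaning open to the right, where it starts. The hinge swings freely, so the lid falls to one side or the other. Being deep, it balances short of upright, at 1.23 rad (70 degrees open): its centre of mass is then straight above the hinge.
- lid_bar (a point): Lid's round brass bar handle (its rod is lid_c5), 14 mm thick, 100 mm long, parallel to the hinge, its axis 35 mm off the lid's free edge on two posts 86 mm apart. Origin: middle of the bar. Lid shut: 167 mm from the hinge line in the case's +y and 20 mm above it; it circles about the hinge with the lid (at the end stop 0.18 m above the desk). It can turn in an upright gripper.
- tray: Fixed low black lacquer tray, 170 (x) by 130 (y) mm, rim 14 mm high, 5 mm thick floor, left of the case. Origin: centre of its underside. The two spare jars stand in it.
- well_0 (a point): Centre of the bottom of one of the case's six wells, on its cork pad (row +y side, -x end). It may be empty or hold a jar.
- jar_0: One of six identical round jars: white ceramic body 30 mm across and 40 mm high, topped by a wooden stopper 26 mm across and 20 mm high; 60 mm high in all, about 70 g. Origin: centre of its underside, z up. Four stand in wells (their tops 28 mm above the block), two stand in the tray as spares.
- well_1 (a point): Centre of the bottom of one of the case's six wells, on its cork pad (row +y side, middle). It may be empty or hold a jar.
- jar_1: One of six identical round jars: white ceramic body 30 mm across and 40 mm high, topped by a wooden stopper 26 mm across and 20 mm high; 60 mm high in all, about 70 g. Origin: centre of its underside, z up. Four stand in wells (their tops 28 mm above the block), two stand in the tray as spares.
- well_2 (a point): Centre of the bottom of one of the case's six wells, on its cork pad (row +y side, +x end). It may be empty or hold a jar.
- jar_2: One of six identical round jars: white ceramic body 30 mm across and 40 mm high, topped by a wooden stopper 26 mm across and 20 mm high; 60 mm high in all, about 70 g. Origin: centre of its underside, z up. Four stand in wells (their tops 28 mm above the block), two stand in the tray as spares.
- well_3 (a point): Centre of the bottom of one of the case's six wells, on its cork pad (row -y side, -x end). It may be empty or hold a jar.
- jar_3: One of six identical round jars: white ceramic body 30 mm across and 40 mm high, topped by a wooden stopper 26 mm across and 20 mm high; 60 mm high in all, about 70 g. Origin: centre of its underside, z up. Four stand in wells (their tops 28 mm above the block), two stand in the tray as spares.
- well_4 (a point): Centre of the bottom of one of the case's six wells, on its cork pad (row -y side, middle). It may be empty or hold a jar.
- jar_4: One of six identical round jars: white ceramic body 30 mm across and 40 mm high, topped by a wooden stopper 26 mm across and 20 mm high; 60 mm high in all, about 70 g. Origin: centre of its underside, z up. Four stand in wells (their tops 28 mm above the block), two stand in the tray as spares.
- well_5 (a point): Centre of the bottom of one of the case's six wells, on its cork pad (row -y side, +x end). It may be empty or hold a jar.
- jar_5: One of six identical round jars: white ceramic body 30 mm across and 40 mm high, topped by a wooden stopper 26 mm across and 20 mm high; 60 mm high in all, about 70 g. Origin: centre of its underside, z up. Four stand in wells (their tops 28 mm above the block), two stand in the tray as spares.
- cup: Bystander: terracotta cup 72 mm across, 60 mm high; leave it be. Origin: centre of its underside.
- vase: Bystander: blue vase 74 mm across, 125 mm high; leave it be. Origin: centre of its underside.
- brush: Bystander: a flat brush about 200 mm long lying on the desk; leave it be.
Things that resemble listed ones, but are neither listed nor needed, are in the scene too. What is shaped like the jar_2 but purple is not meant.

How it is judged:
On the way, in this order (a step that is already met when the one before it is completed fails the run):
1. every well holds a jar, fully down and upright, and the fingers have let go of the jars (((horizontal distance between jar_0 and well_0 below 0.01 m and z of jar_0 in the frame of well_0 below 0.006 m and angle between jar_0's own z axis and vertical below 0.2 rad) or (horizontal distance between jar_1 and well_0 below 0.01 m and z of jar_1 in the frame of well_0 below 0.006 m and angle between jar_1's own z axis and vertical below 0.2 rad) or (horizontal distance between jar_2 and well_0 below 0.01 m and z of jar_2 in the frame of well_0 below 0.006 m and angle between jar_2's own z axis and vertical below 0.2 rad) or (horizontal distance between jar_3 and well_0 below 0.01 m and z of jar_3 in the frame of well_0 below 0.006 m and angle between jar_3's own z axis and vertical below 0.2 rad) or (horizontal distance between jar_4 and well_0 below 0.01 m and z of jar_4 in the frame of well_0 below 0.006 m and angle between jar_4's own z axis and vertical below 0.2 rad) or (horizontal distance between jar_5 and well_0 below 0.01 m and z of jar_5 in the frame of well_0 below 0.006 m and angle between jar_5's own z axis and vertical below 0.2 rad)) and ((horizontal distance between jar_0 and well_1 below 0.01 m and z of jar_0 in the frame of well_1 below 0.006 m and angle between jar_0's own z axis and vertical below 0.2 rad) or (horizontal distance between jar_1 and well_1 below 0.01 m and z of jar_1 in the frame of well_1 below 0.006 m and angle between jar_1's own z axis and vertical below 0.2 rad) or (horizontal distance between jar_2 and well_1 below 0.01 m and z of jar_2 in the frame of well_1 below 0.006 m and angle between jar_2's own z axis and vertical below 0.2 rad) or (horizontal distance between jar_3 and well_1 below 0.01 m and z of jar_3 in the frame of well_1 below 0.006 m and angle between jar_3's own z axis and vertical below 0.2 rad) or (horizontal distance between jar_4 and well_1 below 0.01 m and z of jar_4 in the frame of well_1 below 0.006 m and angle between jar_4's own z axis and vertical below 0.2 rad) or (horizontal distance between jar_5 and well_1 below 0.01 m and z of jar_5 in the frame of well_1 below 0.006 m and angle between jar_5's own z axis and vertical below 0.2 rad)) and ((horizontal distance between jar_0 and well_2 below 0.01 m and z of jar_0 in the frame of well_2 below 0.006 m and angle between jar_0's own z axis and vertical below 0.2 rad) or (horizontal distance between jar_1 and well_2 below 0.01 m and z of jar_1 in the frame of well_2 below 0.006 m and angle between jar_1's own z axis and vertical below 0.2 rad) or (horizontal distance between jar_2 and well_2 below 0.01 m and z of jar_2 in the frame of well_2 below 0.006 m and angle between jar_2's own z axis and vertical below 0.2 rad) or (horizontal distance between jar_3 and well_2 below 0.01 m and z of jar_3 in the frame of well_2 below 0.006 m and angle between jar_3's own z axis and vertical below 0.2 rad) or (horizontal distance between jar_4 and well_2 below 0.01 m and z of jar_4 in the frame of well_2 below 0.006 m and angle between jar_4's own z axis and vertical below 0.2 rad) or (horizontal distance between jar_5 and well_2 below 0.01 m and z of jar_5 in the frame of well_2 below 0.006 m and angle between jar_5's own z axis and vertical below 0.2 rad)) and ((horizontal distance between jar_0 and well_3 below 0.01 m and z of jar_0 in the frame of well_3 below 0.006 m and angle between jar_0's own z axis and vertical below 0.2 rad) or (horizontal distance between jar_1 and well_3 below 0.01 m and z of jar_1 in the frame of well_3 below 0.006 m and angle between jar_1's own z axis and vertical below 0.2 rad) or (horizontal distance between jar_2 and well_3 below 0.01 m and z of jar_2 in the frame of well_3 below 0.006 m and angle between jar_2's own z axis and vertical below 0.2 rad) or (horizontal distance between jar_3 and well_3 below 0.01 m and z of jar_3 in the frame of well_3 below 0.006 m and angle between jar_3's own z axis and vertical below 0.2 rad) or (horizontal distance between jar_4 and well_3 below 0.01 m and z of jar_4 in the frame of well_3 below 0.006 m and angle between jar_4's own z axis and vertical below 0.2 rad) or (horizontal distance between jar_5 and well_3 below 0.01 m and z of jar_5 in the frame of well_3 below 0.006 m and angle between jar_5's own z axis and vertical below 0.2 rad)) and ((horizontal distance between jar_0 and well_4 below 0.01 m and z of jar_0 in the frame of well_4 below 0.006 m and angle between jar_0's own z axis and vertical below 0.2 rad) or (horizontal distance between jar_1 and well_4 below 0.01 m and z of jar_1 in the frame of well_4 below 0.006 m and angle between jar_1's own z axis and vertical below 0.2 rad) or (horizontal distance between jar_2 and well_4 below 0.01 m and z of jar_2 in the frame of well_4 below 0.006 m and angle between jar_2's own z axis and vertical below 0.2 rad) or (horizontal distance between jar_3 and well_4 below 0.01 m and z of jar_3 in the frame of well_4 below 0.006 m and angle between jar_3's own z axis and vertical below 0.2 rad) or (horizontal distance between jar_4 and well_4 below 0.01 m and z of jar_4 in the frame of well_4 below 0.006 m and angle between jar_4's own z axis and vertical below 0.2 rad) or (horizontal distance between jar_5 and well_4 below 0.01 m and z of jar_5 in the frame of well_4 below 0.006 m and angle between jar_5's own z axis and vertical below 0.2 rad)) and ((horizontal distance between jar_0 and well_5 below 0.01 m and z of jar_0 in the frame of well_5 below 0.006 m and angle between jar_0's own z axis and vertical below 0.2 rad) or (horizontal distance between jar_1 and well_5 below 0.01 m and z of jar_1 in the frame of well_5 below 0.006 m and angle between jar_1's own z axis and vertical below 0.2 rad) or (horizontal distance between jar_2 and well_5 below 0.01 m and z of jar_2 in the frame of well_5 below 0.006 m and angle between jar_2's own z axis and vertical below 0.2 rad) or (horizontal distance between jar_3 and well_5 below 0.01 m and z of jar_3 in the frame of well_5 below 0.006 m and angle between jar_3's own z axis and vertical below 0.2 rad) or (horizontal distance between jar_4 and well_5 below 0.01 m and z of jar_4 in the frame of well_5 below 0.006 m and angle between jar_4's own z axis and vertical below 0.2 rad) or (horizontal distance between jar_5 and well_5 below 0.01 m and z of jar_5 in the frame of well_5 below 0.006 m and angle between jar_5's own z axis and vertical below 0.2 rad)) and contact force between the fingers and jar_0 below 0.1 N and contact force between the fingers and jar_1 below 0.1 N and contact force between the fingers and jar_2 below 0.1 N and contact force between the fingers and jar_3 below 0.1 N and contact force between the fingers and jar_4 below 0.1 N and contact force between the fingers and jar_5 below 0.1 N), for 0.2 s.
2. the lid is held still by its bar at the balance point (value of joint lid between 1.14 and 1.32 rad and velocity of joint lid between -0.05 and 0.05 rad/s and contact force between the fingers and lid_c5 above 1 N), for 0.5 s.
At the end, for the whole second after the job is handed in: All six wells hold a jar (within 10 mm of centre, at most 6 mm off the bottom, within 0.2 rad of upright) untouched by the fingers; the lid is within 0.09 rad of balance (1.23 rad), slower than 0.05 rad/s, and the fingers hold its bar (over 1 N) (all of step 1 and all of step 2); the arm keeps its last pose, push and grip.
It fails at once if a jar that already stands in a well is taken out or shoved about (over 20 mm) (distance of any of jar_0, jar_1, jar_2, jar_3 from where it was at the start of the episode above 0.02 m).
It fails at once if a jar is tipped over (angle between any of jar_0, jar_1, jar_2, jar_3, jar_4, jar_5's own z axis and vertical above 0.8 rad).
It fails at once if the lid falls towards shut (below 0.75 rad) (value of joint lid below 0.75 rad).
It fails at once if the cup, vase or brush is disturbed (moved over 30 mm) (distance of any of cup, vase, brush from where it was at the start of the episode above 0.03 m).
It also fails if it takes over 69 s, if anything falls off the work surface, if the arm or the gripper's body presses on something with over 40 N, if the wrist force passes 120 N, or if a joint passes its speed limit or range.

### The arm

A 6-joint arm with a two-finger parallel gripper is mounted at the origin on the work surface. World frame = base frame: x ahead of the robot, y to its left, z up, the work surface at z = 0. Lengths are in m, angles in rad, forces in N, time in s.
With the tool pointing down it reaches from about 0.25 to 0.775 m from the base axis. Payload 4 kg.
Tool frame: the origin (TCP) lies midway between the tips of the shut fingers; the grasp point (between the pads) lies 19 mm behind it (robot.hold_point_z is the distance from the TCP to the grasp point, in m); z points along the fingers, y is the line along which they close (so a half turn about z gives the same grasp; the last joint's range is limited). The gripper opens to 94 mm and grips with 3 to 60 N. Pads are 16 mm wide; open, the fingers measure 119 mm over their backs; the gripper's body (75 mm by 177 mm) begins 78 mm behind the grasp point.
Start: joints at [-1.368, 0.087, 1.371, -0, 1.684, -0.103], TCP at [0.166, -0.525, 0.206] pointing down, gripper open.
Joint ranges: [-3.1, 3.1], [-0.76, 2.03], [0.27, 2.55], [-1.08, 4.22], [0.17, 2.65], [-2.57, 2.57]. Speed limits (rad/s): [2.79, 2.79, 3.14, 3.14, 3.14, 3.14].

### API

Orientations are given as [roll, pitch, yaw] about the fixed x, y, z axes, in that order (R = Rz(yaw) Ry(pitch) Rx(roll)).
In Python, from bench import readout, imaging, robot gives the robot as it stands.
- The arm moves only by the tool carry_out, never from a script. Its argument "motion" is text: rows parted by semicolons, each of 7 numbers parted by spaces: the shift along the tool's x, y, z each as a share of 200 mm, from -1 to 1, then the turn, a rotation vector about the tool's x, y, z each as a share of 120 degrees, from -1 to 1, then the opening, from 0 (shut) to 1 (fully open). A call has 1 to 12 rows; each row shifts and turns the commanded pose from where the row before left it, along the tool's axes as they then stand; what a row does not reach is not made up. A row lasts 1/8 s, in which the tool goes at most 62.5 mm and 10.7 degrees, less where a joint would pass 70% of its speed; a pose out of reach is approached as far as the arm can. A call with a number of a shift or a turn outside -1 to 1 is refused whole. A call with a gripper value outside its range is refused whole. The fingers move at their own pace and stop on an object; the grip force is fixed at half the most. Time passes only in rows, so rows that do not move let the fingers close. It gives the time, the measured TCP pose, the force, the opening and the grip force at its end, in the units of the state.
- readout.get_obs(): the state, without advancing time (a new reading comes with each control period).
- imaging.snapshot(name): name is "scene" or "top" or "wrist"; returns a dict with "pixels" (420x560x3 uint8, red, green, blue), "fx", "fy", "cx", "cy" (pixels), "R" (3x3) and "t" (3): a world point X has camera coordinates R X + t. Camera axes: x right, y down, z forward; pixel columns grow to the right and rows downward; lengths in m; the calibration is good to about 2 mm. A picture is of the moment at which its call begins. There is no depth.
- robot.close_job(): hands the job in; it is judged then, once.
The state is a dict: "time": time; "joint_positions": joint angles; "qvel": joint speeds; "joint_torque": joint torques, N m; "tool_pos": TCP position; "ee_rot": TCP orientation; "wrist_force": force on the tool from outside, world axes, zero at the start; "wrist_torque": the same for the moment, N m; "width": finger opening in m; "finger_force": force on a finger pad.
Only numpy, scipy, OpenCV 4.12 (cv2) and the standard library are available. Lean on these libraries where they do the work, as an engineer would, in place of code of your own. Each camera call takes 0.05 s, during which the arm holds its last target. There are 200 camera calls.

## Working session

There is one attempt and no reset: what is moved stays moved. The work goes in short steps, Python scripts to look and compute and a tool call to move; the robot and the scene stay as the last step left them, time stands still between calls to the robot, and variables do not carry over. Pictures are saved under pics/ and viewed, at most 10 in all, crops included, and the job is handed in when it is done.

Besides the shell and the picture viewer there is one more tool, called after ">>>" by a JSON object that holds its "op" and its "data". carry_out: Moves the arm, as the interface text tells. Its arguments: {"type":"object","properties":{"motion":{"type":"string"}},"required":["motion"]}

```bash
mkdir -p pics; ls
cat > h.py <<'E'
import numpy as np, cv2
from bench import readout, imaging, robot
def snap(n,f=None):
    s=imaging.snapshot(n)
    if f: cv2.imwrite('pics/'+f,s['pixels'][:,:,::-1])
    return s
def ray(s,u,v,z):
    R=np.array(s['R']);t=np.array(s['t']);c=-R.T@t
    d=R.T@np.array([(u-s['cx'])/s['fx'],(v-s['cy'])/s['fy'],1])
    return c+d*(z-c[2])/d[2]
def proj(s,X):
    p=np.array(s['R'])@np.array(X)+np.array(s['t']); return np.round([s['fx']*p[0]/p[2]+s['cx'],s['fy']*p[1]/p[2]+s['cy']],1)
E
python3 - <<'E'
from h import *
a=snap('top','top0.png');b=snap('scene','scene0.png')
for s in(a,b):print(s['fx'],-np.array(s['R']).T@s['t'],np.round(s['R'],2).tolist())
print(readout.get_obs())
E
```

```text
pics
536.3989369362721 [0.53457383 0.06916133 1.0137135 ] [[0.0, -1.0, -0.01], [-0.99, -0.0, -0.1], [0.1, 0.01, -0.99]]
546.9022141582918 [1.35714297 0.14277622 0.67518209] [[-0.08, 1.0, -0.02], [0.63, 0.04, -0.77], [-0.77, -0.07, -0.64]]
{'time': 0.1, 'joint_positions': array([-1.36811956e+00,  8.78916886e-02,  1.37203755e+00, -3.78298912e-05,
        1.68359324e+00, -1.03088672e-01]), 'qvel': array([ 3.58135902e-04, -1.52341479e-03, -3.11108174e-03, -9.56083617e-05,
        1.08998384e-03, -1.43686029e-03]), 'joint_torque': array([ 2.00300965e-03, -3.41251123e+01, -3.03302336e+01,  7.20533263e-02,
        3.04045749e-02, -9.68026870e-05]), 'tool_pos': array([ 0.16545656, -0.52403001,  0.20444869]), 'ee_rot': array([-3.13966921e+00, -1.61192520e-04,  3.05761058e-01]), 'wrist_force': array([-0.57782982,  0.3322433 , -0.32710088]), 'wrist_torque': array([-0.01982816, -0.00904892, -0.04044823]), 'finger_force': 0.0, 'width': 0.09379090587185672}
```

View pics/top0.png

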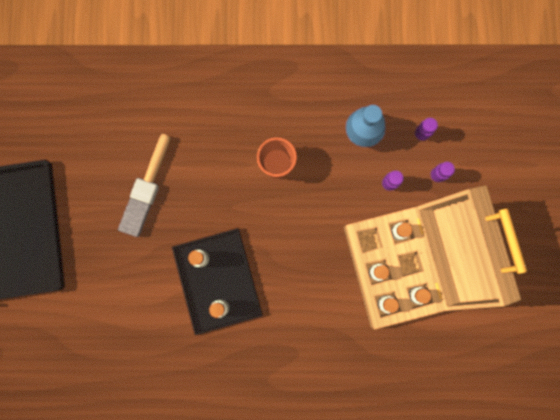

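View pics/scene0.png

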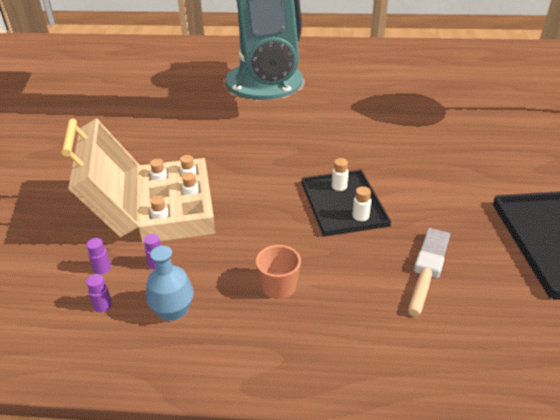

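Top view: the case is at about (415,265) with empty wells at (369,239), which is well_2, and (409,263), which is well_4. The lid leans right, with its yellow bar at (512,241). The tray is at (218,282).
Things that could be taken for a spare jar: white ones in the tray (198,258) and (219,309), jars in wells (402,231), (379,271), (388,304), (420,296), and purple ones (427,129), (394,180), (443,172). I choose the two in the tray and check them in a crop.

Run:
```python
import cv2,numpy as np
i=cv2.imread('pics/top0.png')
a=cv2.resize(i[220:345,165:275],None,fx=3.6,fy=3.6,interpolation=2)
b=cv2.resize(i[180:335,340:530],None,fx=2.1*1,fy=2.1,interpolation=2)
o=np.zeros((450,800,3),np.uint8);o[:a.shape[0],:a.shape[1]]=a;o[:b.shape[0],398:398+b.shape[1]]=b;cv2.imwrite('pics/crop0.png',o)
```

```text
(no output)
```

View pics/crop0.png

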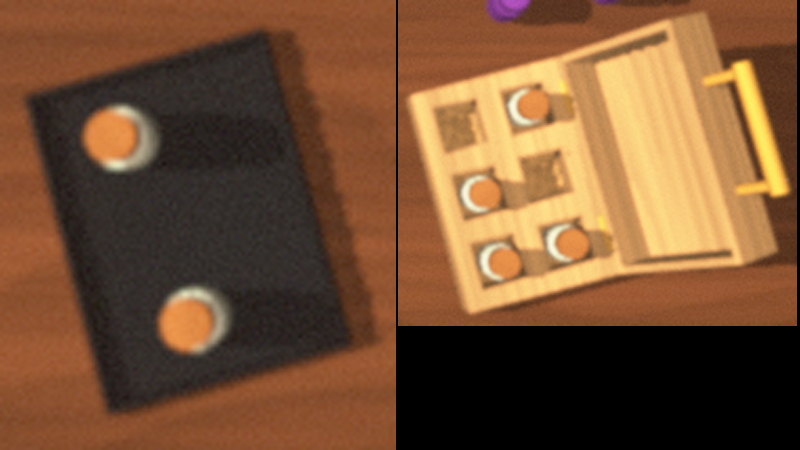

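The crop confirms two white jars with orange stoppers in the tray, at stopper tops (196,258) and (217,310). Both empty wells show cork at the bottom.

```bash
cat > m.py <<'E'
from h import *
from scipy.optimize import least_squares
s=snap('top'); im=s['pixels']
hsv=cv2.cvtColor(im,cv2.COLOR_RGB2HSV)
def cen(s,u,v,r=11):
    p=s['pixels'][int(v)-r:int(v)+r+1,int(u)-r:int(u)+r+1]; h=cv2.cvtColor(p,cv2.COLOR_RGB2HSV).astype(int)
    m=(h[...,0]<14)&(h[...,1]>150)&(h[...,2]>170)
    y,x=np.nonzero(m); return x.mean()+int(u)-r,y.mean()+int(v)-r,m.sum()
for n,(u,v) in dict(A=(195.8,257.8),B=(216.9,309.7)).items():
    c=cen(s,u,v);print(n,np.round(c,1),ray(s,c[0],c[1],.065))
W={5:(404.3,230.5,60,-30),1:(381,272.9,0,30),0:(389.5,305.2,-60,30),3:(423.3,296.2,-60,-30)}
P=[];Q=[]
for k,(u,v,x,y) in W.items():
    c=cen(s,u,v);p=ray(s,c[0],c[1],.068)[:2];print(k,np.round(c,1),p);P.append(p);Q.append((x/1e3,y/1e3))
for (u,v,x,y) in [(345.7,225.2,96,66),(375.2,328.6,-96,66)]:
    P.append(ray(s,u,v,.04)[:2]);Q.append((x/1e3,y/1e3))
P=np.array(P);Q=np.array(Q)
def T(p,q):c,n=np.cos(p[2]),np.sin(p[2]);return q@np.array([[c,n],[-n,c]])+p[:2]
r=least_squares(lambda p:(T(p,Q)-P).ravel(),[.5,-.2,.2]);p=r.x
print(p,np.round(r.fun*1e3,1))
for k,q in {'w2':(.06,.03),'w4':(0,-.03),'hinge':(0,-.066)}.items():print(k,T(p,np.array(q)))
for th in (2.05,1.23):
    y=.167*np.cos(th)-.02*np.sin(th);z=.167*np.sin(th)+.02*np.cos(th)+.04
    b=T(p,np.array((0,-.066+y)));X=[*b,z];print(th,y,X,proj(s,X))
E
python3 m.py
```

```text
A [195.  257.6 103. ] [0.55753163 0.23538838 0.065     ]
B [216.9 309.8 102. ] [0.46661995 0.19535238 0.065     ]
5 [405.  229.9 101. ] [ 0.60716009 -0.13512445]
1 [382.5 272.5  84. ] [ 0.53228927 -0.09432301]
0 [391.  305.4 103. ] [ 0.47534014 -0.10811376]
3 [423.1 296.1 112. ] [ 0.49159766 -0.16426835]
[ 0.54146482 -0.12197949  0.26195054] [ 0.  -0.3  1.4  1.3  0.4 -0.4 -0.3 -2.2 -0.5  0.2 -1.   1.4]
w2 [ 0.59164907 -0.07746498]
w4 [ 0.54923377 -0.15095609]
hinge [ 0.55855651 -0.18572801]
2.05 -0.09474638683257855 [np.float64(0.5830925172374892), np.float64(-0.2772422832887045), np.float64(0.17896806173423946)] [512.4 240.1]
1.23 0.036967924391157994 [np.float64(0.5489831147361064), np.float64(-0.1500211826719358), np.float64(0.20408038446508353)] [435.2 261.6]
```

>>> {"op": "carry_out", "data": {"motion": "0 0 0 0 0 -.073 1;0 0 0 0 0 -.073 1;0 0 0 0 0 -.073 1;0 0 0 0 0 -.073 1;0 0 0 0 0 -.073 1;0 0 0 0 0 -.073 1;0 0 0 0 0 -.073 1;0 0 0 0 0 -.073 1;0 0 0 0 0 -.073 1;0 0 0 0 0 -.073 1;0 0 0 0 0 0 1"}}

```text
time: 1.52
tool_pos: [0.1656, -0.5243, 0.2051]
ee_rot: [3.142, -0.001, 1.833]
wrist_force: [-0.1, 0.3, -0.1]
width: 0.0942
finger_force: 0.0
```

```bash
cat > go.py <<'E'
import sys
from h import *
from scipy.spatial.transform import Rotation as Ro
# usage: go.py yaw x y z [x y z ...] -> rotation share, and shift shares (tool axes as they stand) leg by leg
a=[float(x) for x in sys.argv[1:]];o=readout.get_obs()
R=Ro.from_euler('xyz',o['ee_rot']);T=Ro.from_euler('xyz',[np.pi,0,a[0]])
print('at',np.round(o['tool_pos'],4),np.round(o['ee_rot'],3),'t',o['time'],'w',round(o['width'],4),'F',np.round(o['wrist_force'],1),o['finger_force'])
print('turn',np.round((R.inv()*T).as_rotvec()/np.radians(120),3))
p=o['tool_pos']
for q in np.array(a[1:]).reshape(-1,3): print('shift',np.round(R.inv().apply(q-p)/.2,3)); p=q
E
python3 go.py 1.833 .5575 .2354 .2 .5575 .2354 .046
```

```text
at [ 0.1656 -0.5243  0.2051] [ 3.142e+00 -1.000e-03  1.833e+00] t 1.525 w 0.0942 F [-0.1  0.3 -0.1] 0.0
turn [ 0. -0. -0.]
shift [3.161 2.877 0.028]
shift [-0.001 -0.     0.77 ]
```

>>> {"op": "carry_out", "data": {"motion": ".1 .09 0 0 0 0 1;.158 .144 0 0 0 0 1;.158 .144 0 0 0 0 1;.158 .144 0 0 0 0 1;.158 .144 0 0 0 0 1;.158 .144 0 0 0 0 1;.158 .144 0 0 0 0 1;.158 .144 0 0 0 0 1;.158 .144 0 0 0 0 1;.158 .144 0 0 0 0 1;.158 .144 0 0 0 0 1;.158 .144 0 0 0 0 1"}}

```text
time: 3.02
tool_pos: [0.3933, -0.0809, 0.2055]
ee_rot: [3.141, 0.0, 1.832]
wrist_force: [0.7, -0.2, 0.3]
width: 0.094
finger_force: 0.0
```

>>> {"op": "carry_out", "data": {"motion": ".158 .144 0 0 0 0 1;.158 .144 0 0 0 0 1;.158 .144 0 0 0 0 1;.158 .144 0 0 0 0 1;.158 .144 0 0 0 0 1;.158 .144 0 0 0 0 1;.158 .144 0 0 0 0 1;.13 .12 0 0 0 0 1;.08 .07 0 0 0 0 1;0 0 0 0 0 0 1;0 0 0 0 0 0 1"}}

```text
time: 4.4
tool_pos: [0.5552, 0.2336, 0.2053]
ee_rot: [-3.141, 0.001, 1.833]
wrist_force: [0.2, -0.2, -0.6]
width: 0.0942
finger_force: 0.0
```

```bash
python3 go.py 1.833 .5575 .2354 .1 .5575 .2354 .046; python3 -c "
from h import *
s=snap('wrist','w1.png')
print(proj(s,[.5575,.2354,.065]),proj(s,[.4666,.1954,.065]))
s=snap('scene','s1.png');print(proj(s,[.5575,.2354,.065]))"
```

```text
at [0.5552 0.2336 0.2053] [-3.141e+00  1.000e-03  1.833e+00] t 4.4 w 0.0942 F [ 0.2 -0.2 -0.6] 0.0
turn [-0.  0.  0.]
shift [0.006 0.014 0.526]
shift [0.   0.   0.27]
[286.6 198.5] [189.2 213. ]
[363.1 190.6]
```

View pics/w1.png

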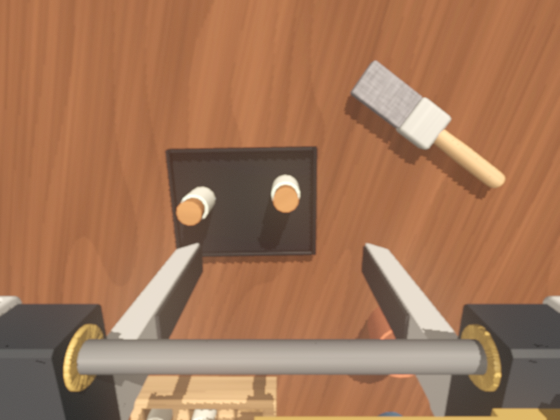

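Wrist view: jar A's stopper is at about (286,198) and B's at (190,211), both matching my projections. Descending on A.

>>> {"op": "carry_out", "data": {"motion": ".006 .014 .15 0 0 0 .9;0 0 .18 0 0 0 .8;0 0 .18 0 0 0 .7;0 0 .15 0 0 0 .6;0 0 .09 0 0 0 .6;0 0 .046 0 0 0 .6;0 0 0 0 0 0 .4;0 0 0 0 0 0 .1;0 0 0 0 0 0 0;0 0 0 0 0 0 0;0 0 0 0 0 0 0;0 0 0 0 0 0 0"}}

```text
time: 6.0
tool_pos: [0.5586, 0.2364, 0.0473]
ee_rot: [3.14, 0.0, 1.835]
wrist_force: [0.1, 0.4, 4.2]
width: 0.0251
finger_force: 30.0
```

```bash
python3 go.py 1.833 .5575 .2354 .15 .5916 -.0775 .15 .5916 -.0775 .0485
```

```text
at [0.5586 0.2364 0.0473] [3.14  0.    1.835] t 6.0 w 0.0251 F [0.1 0.4 4.2] 29.991139769554138
turn [0.001 0.    0.001]
shift [-0.003 -0.005 -0.514]
shift [-1.555 -0.244 -0.   ]
shift [ 0.    -0.001  0.507]
```

>>> {"op": "carry_out", "data": {"motion": "0 0 -.15 0 0 0 0;0 0 -.2 0 0 0 0;-.06 -.01 -.17 0 0 0 0;-.15 -.0235 0 0 0 0 0;-.18 -.028 0 0 0 0 0;-.2 -.031 0 0 0 0 0;-.2 -.031 0 0 0 0 0;-.2 -.031 0 0 0 0 0;-.2 -.031 0 0 0 0 0;-.18 -.028 0 0 0 0 0;-.12 -.02 0 0 0 0 0;-.05 -.01 0 0 0 0 0"}}

```text
time: 7.5
tool_pos: [0.5908, -0.075, 0.1492]
ee_rot: [-3.14, -0.001, 1.833]
wrist_force: [-1.0, 0.6, -0.3]
width: 0.0255
finger_force: 30.0
```

```bash
python3 -c "
from h import *
cv2.imwrite('pics/x.png',snap('top')['pixels'][180:335,340:530,::-1])
s=snap('wrist','w2.png');print(proj(s,[.5916,-.0775,.04]))
snap('scene','s2.png')
i=cv2.imread('pics/x.png');j=cv2.imread('pics/s2.png')[120:260,60:230]
o=np.zeros((500,800,3),np.uint8);a=cv2.resize(i,(400,326),interpolation=2);b=cv2.resize(j,(400,329),interpolation=2);o[:326,:400]=a;o[:329,400:]=b;cv2.imwrite('pics/c2.png',o)";python3 go.py 1.833 .5916 -.0775 .1 .5916 -.0775 .051
```

```text
[284.4 210.2]
at [ 0.591  -0.0735  0.1498] [-3.141e+00 -1.000e-03  1.834e+00] t 7.65 w 0.0256 F [-0.6 -0.2 -1.1] 29.98238056898117
turn [-0.    -0.     0.001]
shift [-0.02  -0.002  0.249]
shift [-0.     0.     0.245]
```

>>> {"op": "carry_out", "data": {"motion": "-.018 -.002 .1 0 0 0 0;0 0 .12 0 0 0 0;0 0 0 0 0 0 0;0 0 0 0 0 0 0"}}

```text
time: 8.15
tool_pos: [0.5922, -0.0767, 0.1072]
ee_rot: [3.141, 0.0, 1.836]
wrist_force: [-0.2, -0.2, 0.0]
width: 0.0254
finger_force: 30.0
```

```bash
python3 -c "
from h import *
w=snap('wrist')['pixels'][:,:,::-1];j=snap('scene')['pixels'][110:270,50:250,::-1]
t=snap('top')['pixels'][180:335,330:530,::-1]
o=np.zeros((600,800,3),np.uint8);o[:300,:400]=cv2.resize(w,(400,300));o[:320,400:]=cv2.resize(j,(400,320),interpolation=2);o[320:,:360]=cv2.resize(t,(360,280),interpolation=2)
cv2.imwrite('pics/c2.png',o)";python3 go.py 1.833 .5916 -.0775 .1 .5916 -.0775 .051
```

```text
at [ 0.5927 -0.0773  0.1078] [3.139e+00 1.000e-03 1.835e+00] t 8.3 w 0.0253 F [-0.3  0.4  0.2] 29.982460141181946
turn [0.001 0.001 0.001]
shift [ 0.    -0.006  0.039]
shift [ 0.    -0.001  0.245]
```

View pics/c2.png

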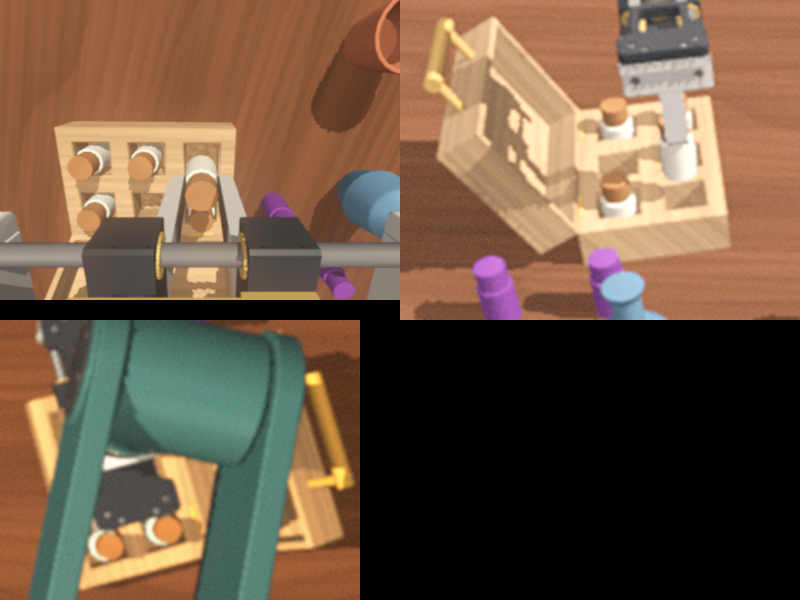

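The wrist image (top left) shows the jar at (201,180) lined up with well_2's column. The scene view shows it just above the well. Lowering.

>>> {"op": "carry_out", "data": {"motion": "0 -.004 .08 0 0 0 0;0 0 .05 0 0 0 0;0 0 .05 0 0 0 0;0 0 .05 0 0 0 0;0 0 .035 0 0 0 0;0 0 .015 0 0 0 0;0 0 0 0 0 0 0;0 0 0 0 0 0 0"}}

```text
time: 9.3
tool_pos: [0.5913, -0.0777, 0.0505]
ee_rot: [3.141, 0.0, 1.835]
wrist_force: [0.3, 0.3, -0.4]
width: 0.0252
finger_force: 30.0
```

>>> {"op": "carry_out", "data": {"motion": "0 0 .005 0 0 0 0;0 0 0 0 0 0 .3;0 0 0 0 0 0 .45;0 0 0 0 0 0 .45;0 0 0 0 0 0 .45;0 0 -.1 0 0 0 .45;0 0 -.15 0 0 0 .45;0 0 -.2 0 0 0 .45;0 0 -.1 0 0 0 .45;0 0 0 0 0 0 .45"}}

```text
time: 10.55
tool_pos: [0.5923, -0.0779, 0.1616]
ee_rot: [3.137, 0.002, 1.835]
wrist_force: [-0.1, 0.3, 0.2]
width: 0.0423
finger_force: 0.0
```

```bash
python3 -c "
from h import *
s=snap('wrist','w3.png');print([proj(s,[.5916,-.0775,z]) for z in(.068,.04)])
snap('scene','s3.png')
w=cv2.imread('pics/w3.png');j=cv2.imread('pics/s3.png')[110:270,50:250]
o=np.zeros((600,800,3),np.uint8);o[:300,:400]=cv2.resize(w,(400,300));o[:320,400:]=cv2.resize(j,(400,320),interpolation=2)
cv2.imwrite('pics/c3.png',o[:330])";python3 go.py 1.833 .5916 -.0775 .15 .4666 .1954 .15 .4666 .1954 .047
```

```text
[array([282.9, 212.2]), array([282.8, 203.7])]
at [ 0.5906 -0.0776  0.1583] [-3.14  -0.     1.835] t 10.65 w 0.042 F [-0.9 -0.1 -0. ] 0.0
turn [-0.001 -0.     0.001]
shift [-0.001  0.005  0.041]
shift [ 1.48e+00 -2.47e-01  1.00e-03]
shift [-0.     0.001  0.515]
```

View pics/c3.png

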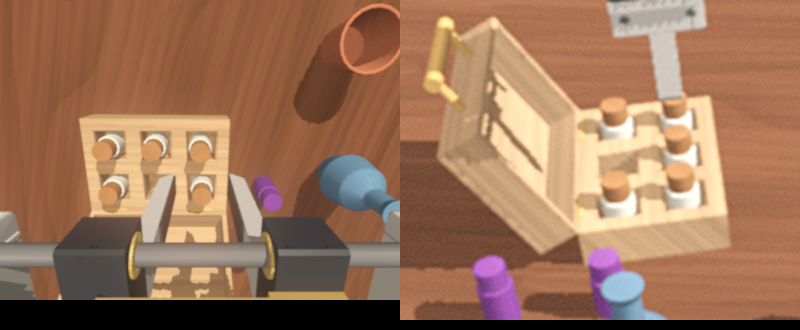

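The jar is fully down in well_2 (scene crop at (682,190), level with its neighbours). Next is jar B.

>>> {"op": "carry_out", "data": {"motion": ".08 -.013 0 0 0 0 .6;.15 -.025 0 0 0 0 .7;.2 -.033 0 0 0 0 .7;.2 -.033 0 0 0 0 .7;.2 -.033 0 0 0 0 .7;.2 -.033 0 0 0 0 .7;.2 -.033 0 0 0 0 .7;.15 -.025 0 0 0 0 .6;.07 -.013 0 0 0 0 .6;.03 -.006 0 0 0 0 .6;0 0 .1 0 0 0 .6;0 0 0 0 0 0 .6"}}

```text
time: 12.15
tool_pos: [0.4652, 0.1942, 0.1374]
ee_rot: [-3.137, 0.001, 1.834]
wrist_force: [-0.2, 1.0, 0.1]
width: 0.0565
finger_force: 0.0
```

```bash
python3 go.py 1.833 .4666 .1954 .047
```

```text
at [0.4652 0.1942 0.1374] [-3.137e+00  1.000e-03  1.834e+00] t 12.15 w 0.0565 F [-0.2  1.   0.1] 0.0
turn [-0.002  0.     0.   ]
shift [0.004 0.01  0.452]
```

>>> {"op": "carry_out", "data": {"motion": ".004 .006 .15 0 0 0 .6;0 0 .15 0 0 0 .6;0 0 .1 0 0 0 .6;0 0 .05 0 0 0 .6;0 0 0 0 0 0 .4;0 0 0 0 0 0 .2;0 0 0 0 0 0 0;0 0 0 0 0 0 0;0 0 0 0 0 0 0"}}

```text
time: 13.28
tool_pos: [0.4677, 0.1965, 0.0502]
ee_rot: [3.14, 0.0, 1.835]
wrist_force: [-0.1, -0.3, 3.2]
width: 0.0248
finger_force: 30.0
```

```bash
python3 go.py 1.833 .4666 .1954 .15 .5492 -.151 .15 .5492 -.151 .051
```

```text
at [0.4677 0.1965 0.0502] [3.14  0.    1.835] t 13.275 w 0.0248 F [-0.1 -0.3  3.2] 29.999126493930817
turn [0.001 0.    0.001]
shift [-0.004 -0.006 -0.499]
shift [-1.78  -0.053  0.   ]
shift [ 0.    -0.001  0.495]
```

>>> {"op": "carry_out", "data": {"motion": "0 0 -.15 0 0 0 0;0 0 -.2 0 0 0 0;-.06 -.002 -.15 0 0 0 0;-.15 -.005 0 0 0 0 0;-.2 -.007 0 0 0 0 0;-.23 -.008 0 0 0 0 0;-.23 -.008 0 0 0 0 0;-.23 -.008 0 0 0 0 0;-.23 -.008 0 0 0 0 0;-.2 -.006 0 0 0 0 0;-.16 -.005 0 0 0 0 0;-.09 -.003 0 0 0 0 0"}}

```text
time: 14.78
tool_pos: [0.5483, -0.1518, 0.1486]
ee_rot: [-3.141, -0.001, 1.833]
wrist_force: [0.0, 0.3, 0.2]
width: 0.0252
finger_force: 30.0
```

>>> {"op": "carry_out", "data": {"motion": "0 0 .1 0 0 0 0;0 0 .1 0 0 0 0;0 0 0 0 0 0 0;0 0 0 0 0 0 0"}}

```text
time: 15.28
tool_pos: [0.5487, -0.1502, 0.11]
ee_rot: [3.141, 0.0, 1.835]
wrist_force: [-0.2, -0.1, 0.1]
width: 0.0252
finger_force: 30.0
```

```bash
python3 go.py 1.833 .5492 -.151 .053;  python3 -c "
from h import *
w=snap('wrist')['pixels'][:,:,::-1];j=snap('scene')['pixels'][110:270,50:250,::-1]
o=np.zeros((330,800,3),np.uint8);o[:300,:400]=cv2.resize(w,(400,300));o[:320,400:]=cv2.resize(j,(400,320),interpolation=2)
cv2.imwrite('pics/c4.png',o)"
```

```text
at [ 0.5487 -0.1502  0.11  ] [3.141 0.    1.835] t 15.275 w 0.0252 F [-0.2 -0.1  0.1] 29.99586045742035
turn [0.    0.    0.001]
shift [-0.004  0.001  0.285]
```

View pics/c4.png

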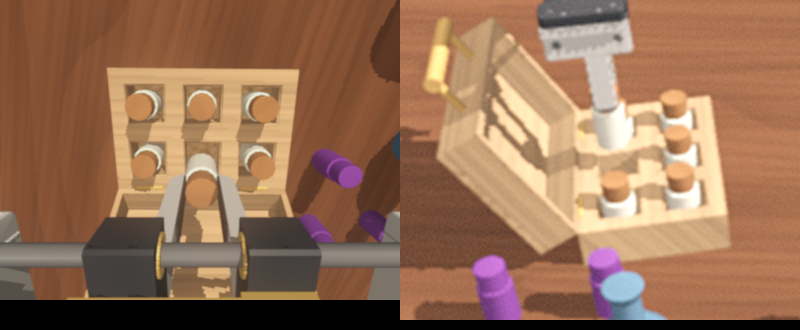

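The held jar at (202,175) is lined up with well_4's column at (202,150), and its neighbours are clear. Lowering.

>>> {"op": "carry_out", "data": {"motion": "-.003 0 .08 0 0 0 0;0 0 .05 0 0 0 0;0 0 .05 0 0 0 0;0 0 .05 0 0 0 0;0 0 .035 0 0 0 0;0 0 .015 0 0 0 0;0 0 0 0 0 0 0;0 0 0 0 0 0 0"}}

```text
time: 16.38
tool_pos: [0.5488, -0.1512, 0.0535]
ee_rot: [3.141, 0.001, 1.835]
wrist_force: [1.2, 0.5, -0.2]
width: 0.0253
finger_force: 30.0
```

>>> {"op": "carry_out", "data": {"motion": "0 0 .005 0 0 0 0;0 0 0 0 0 0 .3;0 0 0 0 0 0 .45;0 0 0 0 0 0 .45;0 0 0 0 0 0 .45;0 0 -.1 0 0 0 .45;0 0 -.2 0 0 0 .45;0 0 -.2 0 0 0 .45;0 0 -.2 0 0 0 .45;0 0 -.2 0 0 0 .45;0 0 -.1 0 0 0 .45;0 0 0 0 0 0 .45"}}

```text
time: 17.88
tool_pos: [0.5494, -0.1514, 0.2545]
ee_rot: [3.138, 0.003, 1.835]
wrist_force: [-0.9, 0.2, -0.3]
width: 0.0427
finger_force: 0.0
```

>>> {"op": "carry_out", "data": {"motion": "0 0 0 0 0 .075 .45;0 0 0 0 0 .075 .45;0 0 0 0 0 .075 .45;0 0 0 0 0 .075 .45;0 0 0 0 0 .075 .45;0 0 0 0 0 .075 .45;0 0 0 0 0 .075 .45;0 0 0 0 0 .075 .45;0 0 0 0 0 .075 .45;0 0 0 0 0 .075 .45;0 0 0 0 0 0 .45"}}

```text
time: 19.25
tool_pos: [0.548, -0.1508, 0.2503]
ee_rot: [-3.14, 0.002, 0.266]
wrist_force: [0.4, 0.7, -0.1]
width: 0.0424
finger_force: 0.0
```

```bash
python3 go.py .262 .583 -.277 .25 .583 -.277 .164;  python3 -c "
from h import *
w=snap('wrist')['pixels'][:,:,::-1];j=snap('scene')['pixels'][110:270,50:250,::-1]
o=np.zeros((330,800,3),np.uint8);o[:300,:400]=cv2.resize(w,(400,300));o[:320,400:]=cv2.resize(j,(400,320),interpolation=2)
cv2.imwrite('pics/c5.png',o)"
```

```text
at [ 0.548  -0.1508  0.2503] [-3.14e+00  2.00e-03  2.66e-01] t 19.25 w 0.0424 F [ 0.4  0.7 -0.1] 0.0
turn [-0.001  0.001  0.002]
shift [0.003 0.655 0.001]
shift [0.001 0.001 0.43 ]
```

View pics/c5.png

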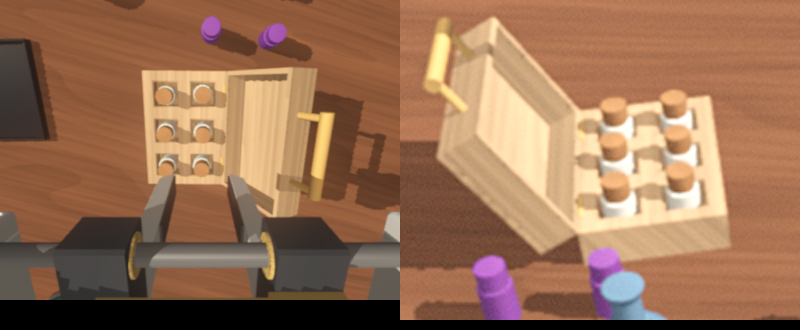

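All six wells are full, level in the scene crop, and the bar is at the lid's free edge. Moving over the bar.

>>> {"op": "carry_out", "data": {"motion": "0 .08 0 0 0 0 .38;0 .14 0 0 0 0 .38;0 .16 0 0 0 0 .38;0 .14 0 0 0 0 .38;.003 .09 0 0 0 0 .38;0 .045 0 0 0 0 .38;0 0 0 0 0 0 .38;0 0 0 0 0 0 .38"}}

```text
time: 20.35
tool_pos: [0.5833, -0.2767, 0.2526]
ee_rot: [-3.142, -0.0, 0.265]
wrist_force: [-0.9, -0.5, -0.1]
width: 0.0354
finger_force: 0.0
```

```bash
python3 go.py .262 .583 -.277 .164;  python3 -c "
from h import *
s=snap('wrist');w=s['pixels'][:,:,::-1]
print(proj(s,[.583,-.277,.179]),proj(s,[.583+.0966/2,-.277+.0259/2,.179]),proj(s,[.583-.0966/2,-.277-.0259/2,.179]))
cv2.imwrite('pics/w6.png',w)"
```

```text
at [ 0.5833 -0.2767  0.2526] [-3.142 -0.     0.265] t 20.35 w 0.0354 F [-0.9 -0.5 -0.1] 0.0
turn [-0.    -0.     0.001]
shift [-0.002  0.001  0.443]
[282.3 218.6] [282.4 155.8] [282.1 275.1]
```

View pics/w6.png

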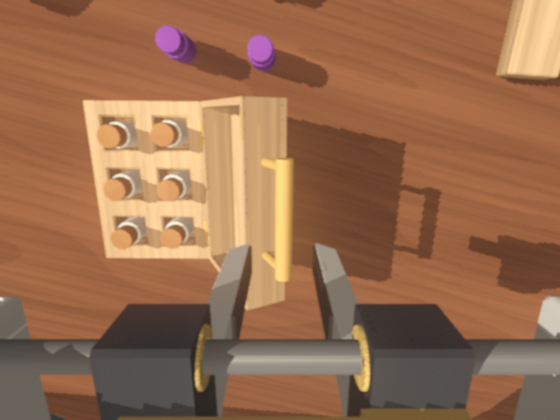

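The bar runs from (285,158) to (284,281), as projected and centred between the fingers. Descending to grip it.

>>> {"op": "carry_out", "data": {"motion": "0 0 .1 0 0 0 .38;0 0 .13 0 0 0 .38;0 0 .1 0 0 0 .38;0 0 .07 0 0 0 .38;0 0 .04 0 0 0 .38;0 0 0 0 0 0 .2;0 0 0 0 0 0 0;0 0 0 0 0 0 0;0 0 0 0 0 0 0;0 0 0 0 0 0 0"}}

```text
time: 21.65
tool_pos: [0.5838, -0.278, 0.1654]
ee_rot: [3.14, -0.002, 0.264]
wrist_force: [0.3, -1.3, 2.6]
width: 0.013
finger_force: 30.0
```

Run:
```python
from h import *
o=readout.get_obs();print(o['tool_pos'],o['width'],o['wrist_force'],o['finger_force'])
th=np.linspace(2.05,1.23,18)
y=.167*np.cos(th)-.02*np.sin(th);z=.167*np.sin(th)+.02*np.cos(th)
print(np.round(np.c_[th[1:],-np.diff(y)/.2,-np.diff(z)/.2],3))
```

```text
[ 0.58384395 -0.2779529   0.16536271] 0.012987708127924175 [ 0.33619614 -1.26590633  2.59429566] 29.998466670513153
[[ 2.002e+00 -3.400e-02 -2.200e-02]
 [ 1.954e+00 -3.500e-02 -2.000e-02]
 [ 1.905e+00 -3.600e-02 -1.900e-02]
 [ 1.857e+00 -3.700e-02 -1.700e-02]
 [ 1.809e+00 -3.800e-02 -1.500e-02]
 [ 1.761e+00 -3.800e-02 -1.300e-02]
 [ 1.712e+00 -3.900e-02 -1.100e-02]
 [ 1.664e+00 -3.900e-02 -1.000e-02]
 [ 1.616e+00 -4.000e-02 -8.000e-03]
 [ 1.568e+00 -4.000e-02 -6.000e-03]
 [ 1.519e+00 -4.000e-02 -4.000e-03]
 [ 1.471e+00 -4.100e-02 -2.000e-03]
 [ 1.423e+00 -4.100e-02  0.000e+00]
 [ 1.375e+00 -4.100e-02  2.000e-03]
 [ 1.326e+00 -4.000e-02  4.000e-03]
 [ 1.278e+00 -4.000e-02  6.000e-03]
 [ 1.230e+00 -4.000e-02  8.000e-03]]
```

>>> {"op": "carry_out", "data": {"motion": "0 -.034 -.022 0 0 0 0;0 -.035 -.02 0 0 0 0;0 -.036 -.019 0 0 0 0;0 -.037 -.017 0 0 0 0;0 -.038 -.015 0 0 0 0;0 -.038 -.013 0 0 0 0;0 -.039 -.011 0 0 0 0;0 0 0 0 0 0 0;0 0 0 0 0 0 0"}}

```text
time: 22.78
tool_pos: [0.5707, -0.2277, 0.1897]
ee_rot: [3.139, -0.003, 0.264]
wrist_force: [3.2, -2.6, 7.2]
width: 0.0127
finger_force: 30.0
```

>>> {"op": "carry_out", "data": {"motion": "0 -.039 -.01 0 0 0 0;0 -.04 -.008 0 0 0 0;0 -.04 -.006 0 0 0 0;0 -.04 -.004 0 0 0 0;0 -.041 -.002 0 0 0 0;0 -.041 0 0 0 0 0;0 -.041 .002 0 0 0 0;0 -.04 .004 0 0 0 0;0 -.03 .004 0 0 0 0;0 -.02 .004 0 0 0 0;0 0 0 0 0 0 0;0 0 0 0 0 0 0"}}

```text
time: 24.28
tool_pos: [0.5506, -0.154, 0.1901]
ee_rot: [-3.139, -0.001, 0.265]
wrist_force: [5.1, 0.8, 2.3]
width: 0.0132
finger_force: 30.0
```

```bash
python3 go.py .262 .549 -.150 .190
python3 - <<'E'
from h import *
o=readout.get_obs()
d=o['tool_pos'][:2]-np.array([.5586,-.1857]);y=d@[-np.sin(.262),np.cos(.262)]
print('theta',np.arccos(y/.1682)-.119)
j=snap('scene');s=snap('wrist')
def P(s,y,z,x):return proj(s,[.5586+x*.9659-y*.2588,-.1857+x*.2588+y*.9659,.04+z])
w=s['pixels'][:,:,::-1].copy();q=j['pixels'][60:270,20:300,::-1].copy()
# expected lid free rim corners (rim plane and outer plane) for theta candidates
for th,c in((1.23,(0,255,0)),(1.33,(0,0,255)),(1.13,(255,0,0))):
  for x in(-.096,.096):
    for h in(0,.04):
      u,v=P(j,.132*np.cos(th)-h*np.sin(th),.132*np.sin(th)+h*np.cos(th),x);q[int(round(v))-60,int(round(u))-20]=c
o=np.zeros((600,800,3),np.uint8);cv2.imwrite('pics/c7.png',cv2.resize(q,(800,600),interpolation=0))
E
```

```text
at [ 0.5506 -0.154   0.1901] [-3.139e+00 -1.000e-03  2.650e-01] t 24.275 w 0.0132 F [5.1 0.8 2.3] 30.01456618309021
turn [-0.001 -0.     0.002]
shift [-0.003 -0.022  0.001]
theta 1.2563997223921526
```

View pics/c7.png

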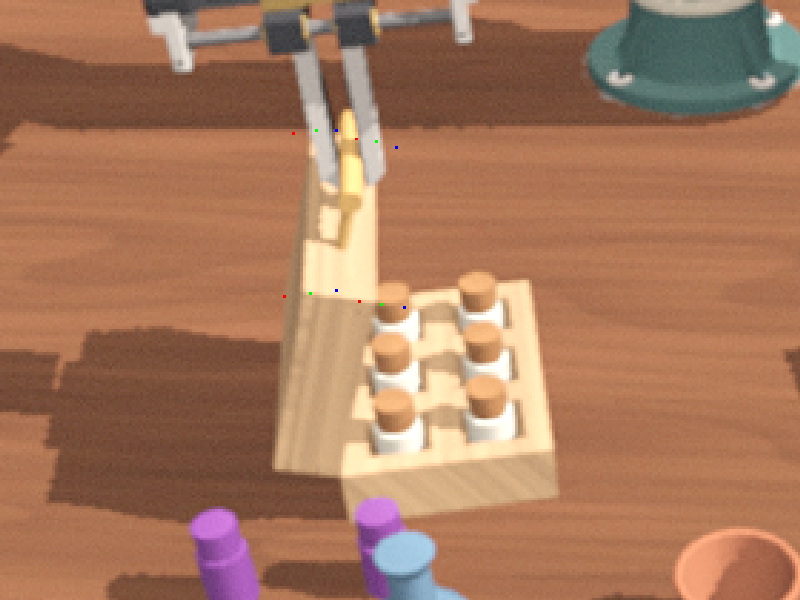

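The lid's near free corners are at (303,294) and (376,299), between my 1.23 (green) and 1.33 (red) marks. That puts it at about 1.26, so I make a small final nudge and then hold.

>>> {"op": "carry_out", "data": {"motion": "0 -.01 .001 0 0 0 0;0 -.012 .002 0 0 0 0;0 0 0 0 0 0 0;0 0 0 0 0 0 0;0 0 0 0 0 0 0;0 0 0 0 0 0 0;0 0 0 0 0 0 0;0 0 0 0 0 0 0;0 0 0 0 0 0 0;0 0 0 0 0 0 0"}}

```text
time: 25.62
tool_pos: [0.5494, -0.1499, 0.1892]
ee_rot: [-3.139, -0.0, 0.265]
wrist_force: [5.7, 0.1, 1.5]
width: 0.0131
finger_force: 30.0
```

Run:
```python
from h import *
o=readout.get_obs()
d=o['tool_pos'][:2]-np.array([.5586,-.1857]);y=d@[-np.sin(.262),np.cos(.262)]
th=np.arccos(y/.1682)-.119
print('theta',th,np.abs(o['qvel']).max(),o['finger_force'])
if abs(th-1.23)<.04 and o['finger_force']>10: print(robot.close_job())
```

```text
theta 1.2301210880722453 0.0020186798118734086 30.015491545200348
the job is handed in; nothing more can be done
None
```

Both spare jars stand fully down in the two empty wells, and the lid is held still by its bar at about 1.23 rad (computed from the gripper's position). I handed the job in at about 25.6 s; no verdict came back.

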